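# Feed a relay module through the pin cropper with the push stick

## Robot

A 6-joint arm with a two-finger parallel gripper is mounted at the origin on a cart in front of the work surface, level with it; the furniture and walls round the work are solid. World frame = base frame: x ahead of the robot, y to its left, z up, the work surface at z = 0. Lengths are in m, angles in rad, forces in N, time in s.
With the tool pointing down it reaches from about 0.325 to 0.9 m from the base axis. Payload 6.1 kg.
Tool frame: the origin (TCP) lies at the very end of the fingers, on their centre line; the grasp point (between the pads) lies 19 mm behind it; z points along the fingers, y is the line along which they close (so a half turn about z gives the same grasp; the last joint's range is limited). The gripper opens to 87 mm and grips with 3 to 60 N. Pads are 19 mm wide; open, the fingers measure 117 mm over their backs; the gripper's body (75 mm by 190 mm) begins 51 mm behind the grasp point.
Start: joints at [1.156, 0.22, 1.526, -0, 1.395, -0.126], TCP at [0.178, 0.599, 0.223] pointing down, gripper open.
Joint ranges: [-2.98, 2.98], [-0.91, 2.08], [0.09, 2.57], [-1.24, 4.39], [0.2, 2.65], [-2.68, 2.68]. Speed limits (rad/s): [2.57, 2.57, 3.01, 3.14, 3.14, 3.14].

## Interface

Orientations are given as a unit quaternion [x, y, z, w].
In Python, from workcell import manip gives the robot as it stands. Calls block until the motion is done:
- manip.reach(position, orientation): joint-space move of the TCP to a pose.
- manip.move_l(position, rot=None, vel=0.15, until_force=None): straight line of the TCP; rot=None keeps the orientation; vel is the mean speed in m/s. With until_force (N) it stops when the force on the tool has changed by that much, and returns True; else False.
- manip.set_joints(angles): joint-space move.
- manip.let_go() and manip.gripper_close(effort=None): open the fingers fully, or close them until they stop; effort is the grip in N (None keeps the last).
- manip.sleep(seconds).
- manip.inverse_kinematics(position, orientation): joint angles nearest the present ones, or None.
- manip.get_state(): the state.
- manip.snapshot(name): name is "side" or "top"; returns a dict with "image" (420x560x3 uint8, red, green, blue), "depth" (420x560 float32, m along the optical axis (not along the pixel's ray), 0 where there is no reading), "K" (3x3 intrinsics, pixels), "origin" and "orientation" of the camera in the world. Camera axes: x right, y down, z forward; pixel columns grow to the right and rows downward; lengths in m; the calibration is good to about 2 mm. A picture is of the moment at which its call begins.
A pose or a line that the arm cannot do raises manip.PlanningError and nothing moves.
- manip.job_done(): hands the job in; it is judged then, once.
Trained networks look in a picture, given as the dict that the camera call returned (one of the last four; its "shot" number tells which), for a name from the list of things; names that differ only in an ending like _2 or _b are one class to them, and where a whole thing is asked for, a point or a joint stands for the part that bears it (a point fixed in the world has none). Each returns a list of dicts, best first, with "score" (0 to 1); they miss things now and then, are a little off and sometimes report something else, mostly with a low value. They report only what shows in the picture. A call takes as long as a camera call. They do not tell look-alikes from the thing itself.
- manip.spot_in(query, picture): "bbox" ([left, top, right, bottom] in pixels, round what is visible of it).
- manip.pinpoint(query, picture): "at" ([column, row] in pixels: a listed point, or the origin of a listed thing).
The state is a dict: "clock": time; "joints": joint angles; "qd": joint speeds; "joint_efforts": joint torques, N m; "tcp_pos": TCP position; "orientation": TCP orientation; "contact_force": force on the tool from outside, world axes, zero at the start; "torque": the same for the moment, N m; "grip_width": finger opening in m; "gripper_force": force on a finger pad.
Only numpy, scipy, OpenCV 4.12 (cv2) and the standard library are available. Lean on these libraries where they do the work, as an engineer would, in place of code of your own. Each camera call takes 0.05 s, during which the arm holds its last target. There are 200 camera calls.

## Task

Pick up the wooden push stick and use its nose to push the white relay module along the pin cropper's bed, under the low guard and out on the other side, until it is wholly clear of the guard but still well on the bed. Never touch the module with the gripper. Then draw the stick back out and lay it flat on the desk again, handle up.

Things in the scene. Friction and masses are not known exactly. Their poses are not given: they have to be found in the camera images.
- cropper: fixed pin cropper (mm): dark steel bed 80 wide, top at z = 12, from x = -180 (infeed end) to +150 (outfeed end), with a full-length channel 40 wide between bright steel fences (8 thick, tops at z = 24), bridged by a grey guard. Origin: on the desk under the guard's middle. +x: feed direction along the channel (roughly from the robot's right to its left), +z up
- opening (a point): centre of the guard's low opening, 28.5 above the cropper's origin, same axes. The guard spans 20 either way from it along the channel, 35 either way across, and is 78 high above the desk; the opening is 40 wide, from z = 12 (bed) to 45
- relay: the work: white moulded relay module, block 31 x 47 x 17 high, 80 g or so, lying loose in the channel on the infeed side. Origin: centre of its underside. Its y axis (the 47 long side) lies along the channel, so its ends are 23.5 from the origin. It slides easily on the bed.
- push_stick: pale wooden push stick (mm), loose on the desk, 120 g, balanced near its handle. Flat blade 24 wide, 14 high, from x = -50 (heel) to +140 (square nose); upright handle block 56 long (x), 20 wide (y), top 65 above the underside. Origin: on the underside below the handle's middle; +x to the nose, +z up. Grip the handle across its width from above, about 45 up
- stick_nose (a point): middle of the push stick's flat nose face, 140 ahead of the stick's origin and 7 above its underside
Not all that is in view belongs to the job. There is more than one size of the push_stick; the job needs the smaller. There is more than one size of the relay; the one meant has the size given above.

How it is judged:
By the outcome, as a careful person would: the job done as asked, in the order asked, and still so for the second after the job is handed in, with the robot touching nothing.
It also fails if it takes over 48 s, if anything falls off the work surface, if the arm or the gripper's body presses on something with over 40 N, if the wrist force passes 120 N, or if a joint passes its speed limit or range.

## Working session

There is one attempt and no reset: what is moved stays moved. The work goes in short steps, each a Python script; the robot and the scene stay as the last script left them, time stands still between calls to the robot, and variables do not carry over. Pictures are saved under pics/ and viewed, at most 10 in all, crops included, and the job is handed in when it is done.

```bash
mkdir -p pics; cat > h.py <<'E'
import numpy as np, cv2
from workcell import manip
from scipy.spatial.transform import Rotation as R
def cloud(p):
    d=p["depth"];K=p["K"];v,u=np.mgrid[:d.shape[0],:d.shape[1]]
    c=np.stack([(u-K[0,2])/K[0,0]*d,(v-K[1,2])/K[1,1]*d,d],-1)
    w=c@R.from_quat(p["orientation"]).as_matrix().T+np.array(p["origin"])
    w[d==0]=np.nan; return w
def pix2plane(p,uv,z):
    K=p["K"];r=R.from_quat(p["orientation"]).apply([(uv[0]-K[0,2])/K[0,0],(uv[1]-K[1,2])/K[1,1],1])
    o=np.array(p["origin"]);return o+r*(z-o[2])/r[2]
def save(p,n,crop=None,s=1):
    im=p["image"][...,::-1]
    if crop: im=im[crop[1]:crop[3],crop[0]:crop[2]]
    cv2.imwrite("pics/"+n+".png",cv2.resize(im,None,fx=s,fy=s,interpolation=cv2.INTER_CUBIC))
E
python3 - <<'E'
from h import *
np.set_printoptions(precision=3,suppress=True)
for n in("top","side"):
    p=manip.snapshot(n);save(p,n);print(n,p["origin"],p["K"][0,0],p["orientation"])
    np.savez(n+".npz",**{k:p[k] for k in("image","depth","K","origin","orientation")})
    zs={"cropper":0,"relay":.012,"push_stick":0,"stick_nose":.007,"opening":.0285}
    for q,z in zs.items():
        for d in manip.pinpoint(q,p)[:4]: print(q,np.round(d["at"]),round(d["score"],2),pix2plane(p,d["at"],z)[:2])
        if q in("relay","push_stick","cropper"):
            print("  bb",[(np.round(d["bbox"]).tolist(),round(d["score"],2)) for d in manip.spot_in(q,p)[:4]])
print(manip.get_state()["clock"],manip.get_state()["orientation"])
E
```

```text
top [ 0.438 -0.321  1.084] 417.22212560208726 [-0.706  0.707 -0.03   0.022]
cropper [151. 168.] 0.97 [ 0.615 -0.018]
  bb [([91.0, 145.0, 226.0, 192.0], 0.6)]
relay [181. 170.] 0.54 [ 0.609 -0.101]
relay [173. 213.] 0.4 [ 0.497 -0.08 ]
  bb [([173.0, 165.0, 193.0, 179.0], 0.48), ([166.0, 211.0, 176.0, 222.0], 0.47)]
push_stick [410. 242.] 0.83 [ 0.424 -0.694]
push_stick [237. 234.] 0.56 [ 0.444 -0.245]
push_stick [155. 169.] 0.29 [ 0.615 -0.029]
  bb [([366.0, 217.0, 432.0, 304.0], 0.85), ([183.0, 230.0, 254.0, 244.0], 0.71)]
stick_nose [370. 302.] 0.61 [ 0.27  -0.586]
stick_nose [180. 239.] 0.57 [ 0.431 -0.099]
opening [150. 168.] 0.77 [ 0.612 -0.024]
side [0.347 0.722 0.561] 461.5488848366288 [-0.069  0.845 -0.529  0.03 ]
cropper [297. 278.] 0.16 [ 0.442 -0.11 ]
  bb [([186.0, 239.0, 258.0, 285.0], 0.77)]
relay [223. 270.] 0.65 [ 0.602 -0.092]
relay [207. 284.] 0.58 [ 0.62  -0.038]
relay [269. 286.] 0.51 [ 0.493 -0.051]
  bb [([218.0, 257.0, 234.0, 267.0], 0.49)]
push_stick [324. 178.] 0.77 [ 0.432 -0.71 ]
push_stick [307. 248.] 0.72 [ 0.437 -0.242]
  bb [([295.0, 221.0, 313.0, 283.0], 0.89), ([308.0, 154.0, 377.0, 200.0], 0.72)]
stick_nose [374. 194.] 0.89 [ 0.271 -0.591]
stick_nose [300. 278.] 0.7 [ 0.435 -0.102]
stick_nose [205. 281.] 0.68 [ 0.63  -0.052]
0.9 [ 0.144  0.99   0.    -0.   ]
```

```bash
python3 - <<'E'
from h import *
a=np.load("top.npz");b=np.load("side.npz")
save(a,"c1",(70,120,270,265),4)
save(b,"c2",(150,140,400,310),3.2)
w=cloud(a)
np.set_printoptions(precision=3,suppress=True)
# height bands in crop
for nm,(l,t,r,bb),z0,z1 in [("relay1",(168,160,198,184),.025,.04),("obj2",(160,205,182,228),.008,.05),("stick blade",(175,225,262,250),.008,.02),("handle",(175,225,262,250),.05,.08),("guard",(130,140,175,200),.07,.09),("fences/bed",(80,140,235,200),.018,.028),("bigstick handle",(360,210,440,310),.05,.12)]:
    q=w[t:bb,l:r].reshape(-1,3);q=q[(q[:,2]>z0)&(q[:,2]<z1)]
    if len(q)<5: print(nm,len(q));continue
    rc=cv2.minAreaRect((q[:,:2]*1000).astype(np.float32)); print(nm,len(q),rc,np.median(q[:,2]))
E
```

```text
relay1 263 ((602.2379150390625, -103.25373840332031), (75.5208969116211, 54.40644836425781), 83.32169342041016) 0.029016624073063157
obj2 95 ((494.15789794921875, -73.17680358886719), (31.99007225036621, 20.252525329589844), 52.27043533325195) 0.012335193824220436
stick blade 490 ((434.23211669921875, -192.8207550048828), (187.81153869628906, 32.332759857177734), 86.13302612304688) 0.01438231294695469
handle 179 ((435.39239501953125, -239.00616455078125), (53.788455963134766, 17.067928314208984), 89.9079818725586) 0.06431550543212672
guard 350 ((613.5999755859375, -27.04431915283203), (38.957794189453125, 68.64859008789062), 81.43077087402344) 0.07227773829772366
fences/bed 778 ((612.275390625, -40.992462158203125), (328.9509582519531, 71.01966094970703), 81.75160217285156) 0.024140459133708214
bigstick handle 496 ((429.1246337890625, -687.8226928710938), (29.582948684692383, 75.98072052001953), 55.97355270385742) 0.08839510171803167
```

View pics/top.png

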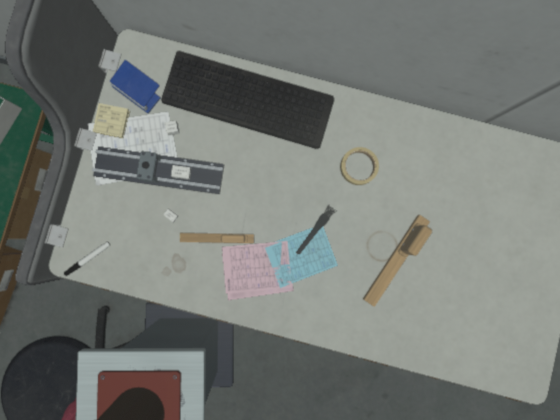

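View pics/c1.png

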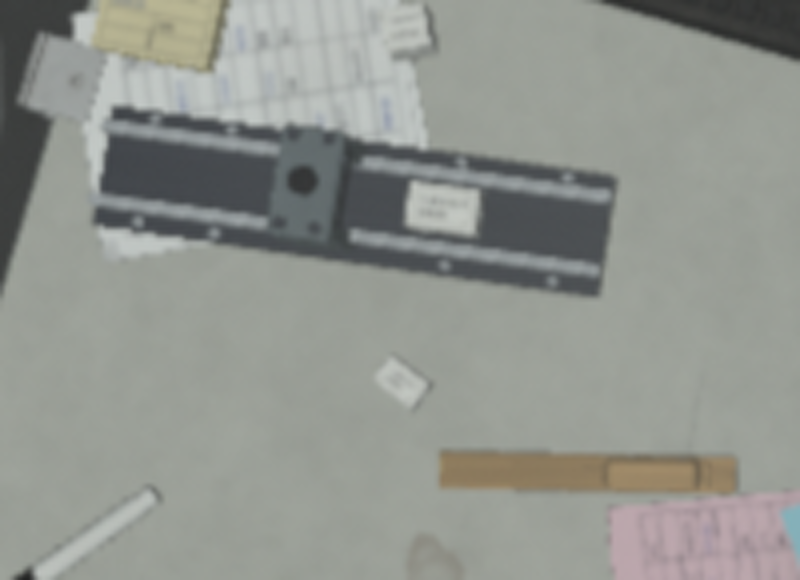

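View pics/c2.png

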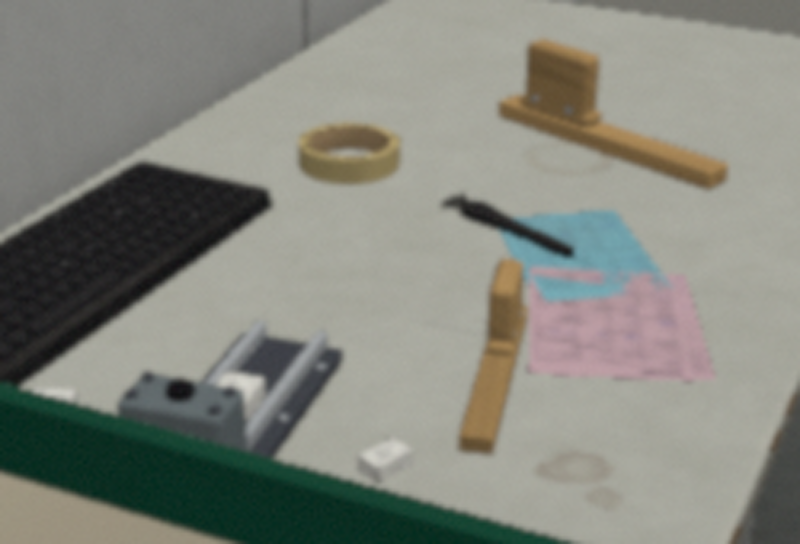

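The relay candidates in `top` are the block in the channel at (180,172), the small white block on the desk at (170,215) and the one on the papers at (173,127). The channel block is about 45 mm long and lies along the channel, so it is the one meant. The stick at (216,238) is about 190 mm long with its handle top at 65 mm, so it is the smaller. The one at (398,260) has its handle top at 88 mm and is too large. The `c1` crop confirms both choices.

```bash
python3 - <<'E'
from h import *
np.set_printoptions(precision=4,suppress=True)
p=manip.snapshot("top");w=cloud(p);hsv=cv2.cvtColor(p["image"],cv2.COLOR_RGB2HSV)
def rect(mask,box,zp):
    m=np.zeros(mask.shape,np.uint8);l,t,r,b=box;m[t:b,l:r]=mask[t:b,l:r]
    n,lab,st,_=cv2.connectedComponentsWithStats(m);i=1+np.argmax(st[1:,4]);m=(lab==i)
    v,u=np.nonzero(m);P=np.array([pix2plane(p,(a,c),zp)[:2] for a,c in zip(u,v)])*1000
    c=P.mean(0);e=np.linalg.svd(P-c,full_matrices=False)[2][0];e*=np.sign(e[1])
    a=(P-c)@e;bb=(P-c)@[-e[1],e[0]]
    print(len(P),"c",c,"yaw",np.degrees(np.arctan2(e[1],e[0])),"ext",np.percentile(a,[.5,99.5]),np.percentile(bb,[1,99]))
H,S,V=cv2.split(hsv)
print("stick");rect((S>75)&(H<25),(175,225,262,250),.014)
print("stickdepthmask");rect((w[...,2]>.008)&(S>60),(175,225,262,250),.014)
print("handle");rect(w[...,2]>.055,(175,225,262,250),.065)
print("relay");rect((V>165)&(w[...,2]>.02)&(w[...,2]<.04),(166,160,198,184),.029)
print("guard");rect(w[...,2]>.06,(130,140,175,200),.078)
# fences via height
print("dark bed");rect(cv2.morphologyEx(((w[...,2]>.006)&(w[...,2]<.1)).astype(np.uint8),cv2.MORPH_OPEN,np.ones((3,3)))>0,(80,140,235,205),.014)
E
```

```text
stick
536 c [ 434.5763 -190.7946] yaw 88.72750516086501 ext [-92.9269  88.4623] [-9.502   9.4152]
stickdepthmask
600 c [ 434.5276 -191.6717] yaw 88.57665357304438 ext [-94.5184  91.7638] [-10.2743  10.0199]
handle
180 c [ 435.2936 -238.9431] yaw 89.8914593425114 ext [-27.0579  26.4973] [-8.6028  8.4068]
relay
168 c [ 602.7115 -100.9094] yaw 80.45935738662328 ext [-21.3839  20.6859] [-13.0483  12.9191]
guard
495 c [611.3633 -30.6414] yaw 172.40450949639572 ext [-34.6675  34.1906] [-20.7885  20.9343]
dark bed
3936 c [611.3866 -41.1191] yaw 81.80303438985014 ext [-163.8394  163.0297] [-39.4789  39.491 ]
```

```bash
cat >> h.py <<'E'
SO=np.array([.435,-.239]);SY=np.radians(89.3)
CO=np.array([.6135,-.0265]);CY=np.radians(81.9)
def quat(yaw):
    c,s=np.cos(yaw),np.sin(yaw)
    return R.from_matrix(np.array([[c,s,0],[s,-c,0],[0,0,-1]]).T)
def ch(x,y=0): return CO+R.from_euler('z',CY).as_matrix()[:2,:2]@[x,y]
E
python3 - <<'E'
from h import *
np.set_printoptions(precision=3,suppress=True)
for f in (0,np.pi):
    print(f)
    for nm,xy,yaw,z in [("grasp",SO,SY,.026),("up",SO,SY,.12),("in",ch(-265),CY,.04),("end",ch(-100),CY,.04)]:
        print(nm,xy,manip.inverse_kinematics([*xy,z],quat(yaw+f).as_quat()))
E
```

```text
0
grasp [ 0.435 -0.239] [-0.661  0.158  2.005 -0.     0.979 -0.649]
up [ 0.435 -0.239] [-0.661  0.013  1.955 -0.     1.174 -0.649]
in [ -36.725 -262.383] None
end [-13.477 -99.029] None
3.141592653589793
grasp [ 0.435 -0.239] [-0.661  0.158  2.005 -0.     0.979  2.492]
up [ 0.435 -0.239] [-0.661  0.013  1.955 -0.     1.174  2.492]
in [ -36.725 -262.383] None
end [-13.477 -99.029] None
```

```bash
sed -i 's/@\[x,y\]/@[x\/1e3,y\/1e3]/' h.py
python3 - <<'E'
from h import *
np.set_printoptions(precision=3,suppress=True)
for x in(-265,-100): print(ch(x),manip.inverse_kinematics([*ch(x),.04],quat(CY).as_quat()))
q=quat(SY).as_quat()
manip.reach([*SO,.16],q)
manip.move_l([*SO,.026],vel=.12)
manip.gripper_close(30)
s=manip.get_state();print(s["clock"],s["grip_width"],s["gripper_force"],s["contact_force"])
if .015<s["grip_width"]<.026:
    manip.move_l([*SO,.13],vel=.12)
    s=manip.get_state();print(s["clock"],s["grip_width"],s["contact_force"],s["tcp_pos"])
    manip.reach([*ch(-275),.12],quat(CY).as_quat())
p=manip.snapshot("top");save(p,"held",(70,120,270,265),4)
for n in("top","side"):
    p=manip.snapshot(n)
    for d in manip.pinpoint("stick_nose",p)[:3]:
        u,v=np.round(d["at"]).astype(int)
        print(n,d["at"],round(d["score"],2),pix2plane(p,d["at"],.101))
print("expected nose",ch(-135),manip.get_state()["clock"])
save(p,"held_side",(150,140,400,310),3.2)
w=cloud(manip.snapshot("top"));m=(w[...,2]>.09)&(w[...,2]<.125)
P=w[m];P=(P-[*CO,0])@R.from_euler('z',CY).as_matrix()*1000
P=P[(P[:,0]>-350)&(P[:,0]<-100)&(abs(P[:,1])<40)]
b=P[P[:,0]>-230];print(len(b),np.percentile(b[:,0],99),np.median(b[:,1]),np.polyfit(b[:,0],b[:,2],1),np.polyfit(b[:,0],b[:,1],1),np.polyval(np.polyfit(b[:,0],b[:,2],1),-135))
E
```

```text
[ 0.576 -0.289] [-0.587  0.448  1.603 -0.     1.091 -0.446]
[ 0.599 -0.126] [-0.335  0.381  1.694 -0.     1.067 -0.194]
6.3917 0.020236488512200904 29.990513934753835 [ 0.461 -0.151 -0.858]
7.4083 0.01952494432149815 [ 0.856  0.219 -1.216] [ 0.434 -0.239  0.129]
top [198.2, 171.6] 0.82 [ 0.592 -0.159  0.101]
top [368.5, 302.7] 0.64 [ 0.284 -0.558  0.101]
top [148.6, 165.0] 0.56 [ 0.607 -0.041  0.101]
side [376.3, 192.1] 0.96 [ 0.278 -0.385  0.101]
expected nose [ 0.594 -0.16 ] 8.3167
325 -146.21687123486848 1.6318804935444176 [ -0.007 107.138] [0.035 7.649] 108.04847520329852
```

View pics/held_side.png

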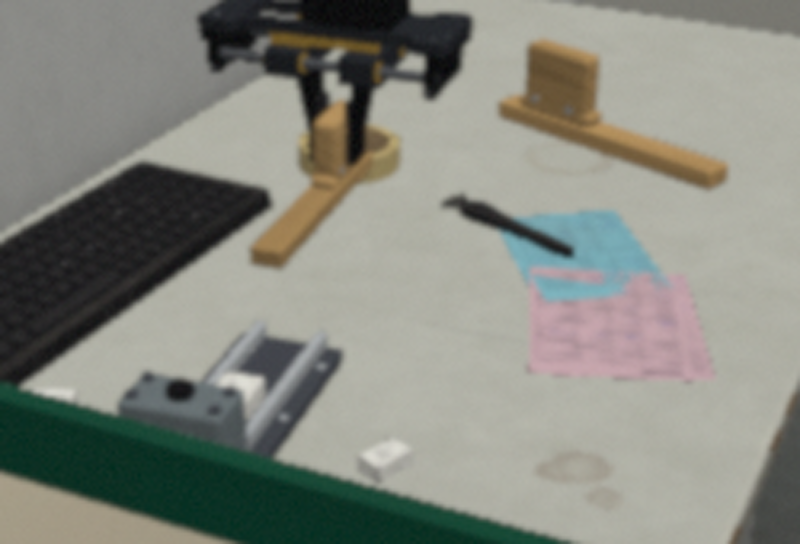

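The stick is held level and straight, with its nose where expected over the infeed end (crop about (268,252)) and the relay still in the channel. Next is to lower it and push.

```bash
python3 - <<'E'
from h import *
np.set_printoptions(precision=3,suppress=True)
q=quat(CY).as_quat()
def st(t):
    s=manip.get_state();print(t,round(s["clock"],2),s["grip_width"],s["contact_force"],s["tcp_pos"]);return s
def look(name):
    p=manip.snapshot("top");save(p,name,(70,120,270,265),4)
    print([(np.round(d["at"]),round(d["score"],2),((pix2plane(p,d["at"],.012)-[*CO,0])@R.from_euler('z',CY).as_matrix()*1e3)[:2]) for d in manip.pinpoint("relay",p)])
hit=manip.move_l([*ch(-275),.040],vel=.08,until_force=8);st(("down",hit))
if not hit:
    hit=manip.move_l([*ch(-180),.040],vel=.06,until_force=25);st(("mid",hit));look("mid")
    if not hit:
        hit=manip.move_l([*ch(-95),.040],vel=.06,until_force=25);st(("end",hit));look("end")
E
```

```text
('down', False) 9.52 0.019783812994938928 [ 0.465  0.513 -1.182] [ 0.575 -0.299  0.041]
('mid', False) 11.25 0.019886467043227257 [-1.407  0.325 -1.493] [ 0.588 -0.205  0.04 ]
[(array([168., 212.]), 0.42, array([-56.438, 105.049])), (array([160., 167.]), 0.37, array([-18.992,  -6.927]))]
('end', False) 12.92 0.019898085487846273 [ 0.449  1.449 -1.904] [ 0.6   -0.121  0.04 ]
[(array([128., 164.]), 0.55, array([64.404, -2.41 ])), (array([173., 214.]), 0.52, array([-69.419, 108.406]))]
```

View pics/end.png

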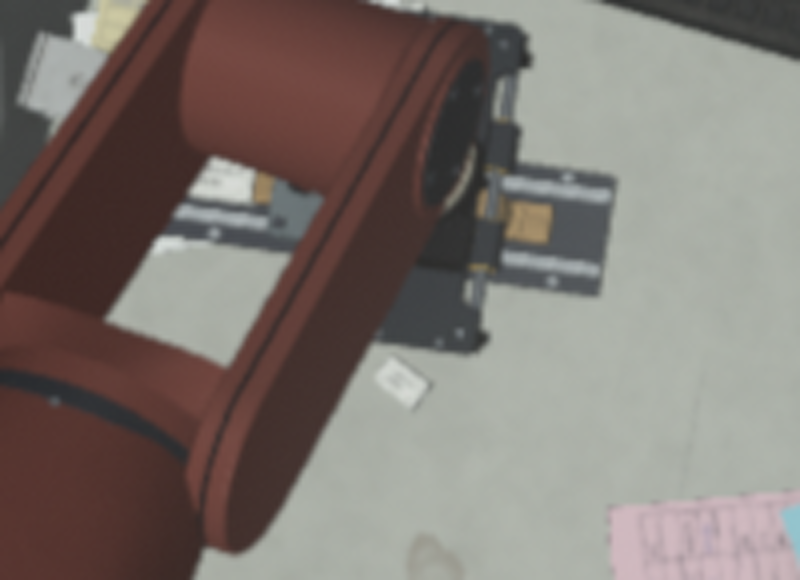

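The relay is out past the guard at crop (222,182), with the nose behind it at (262,187). Now withdraw the stick and lay it back where it was.

```bash
python3 - <<'E'
from h import *
np.set_printoptions(precision=3,suppress=True)
def st(t):
    s=manip.get_state();print(t,round(s["clock"],2),s["grip_width"],s["contact_force"],s["tcp_pos"]);return s
hit=manip.move_l([*ch(-285),.040],vel=.1,until_force=25);st(("back",hit))
if not hit:
    manip.move_l([*ch(-285),.12],vel=.12)
    manip.reach([*SO,.12],quat(SY).as_quat());st("over")
    manip.move_l([*SO,.04],vel=.12)
    h=manip.move_l([*SO,.0245],vel=.03,until_force=3);st(("down",h))
    manip.let_go();manip.sleep(.2)
    manip.move_l([*SO,.17],vel=.12)
    manip.reach([.35,.0-.35,.25],quat(SY).as_quat())
    p=manip.snapshot("top");save(p,"final",(70,120,270,265),4)
    w=cloud(p);H,S,V=cv2.split(cv2.cvtColor(p["image"],cv2.COLOR_RGB2HSV))
    L=(w-[*CO,0])@R.from_euler('z',CY).as_matrix()*1e3
    m=(abs(L[...,1])<19)&(L[...,2]>22)&(L[...,2]<40)&(L[...,0]>22)&(L[...,0]<150)&(V>130)
    P=L[m];print("relay",len(P),P.min(0),P.max(0),np.median(P,0))
    st("end")
    p=manip.snapshot("side");save(p,"final_side",(150,140,400,310),3.2)
E
```

```text
('back', False) 15.07 0.01987922421646591 [ 0.729  0.205 -0.944] [ 0.573 -0.308  0.04 ]
over 16.55 0.019736322024654498 [ 0.371  0.236 -1.67 ] [ 0.435 -0.239  0.12 ]
('down', True) 17.85 0.0201930534999693 [-0.152 -0.714  3.188] [ 0.435 -0.239  0.026]
relay 208 [ 45.74  -15.536  22.338] [92.011 13.43  33.825] [68.249 -0.78  29.35 ]
end 21.42 0.0868644442203632 [-0.166  0.178  0.572] [ 0.35  -0.349  0.248]
```

View pics/final.png

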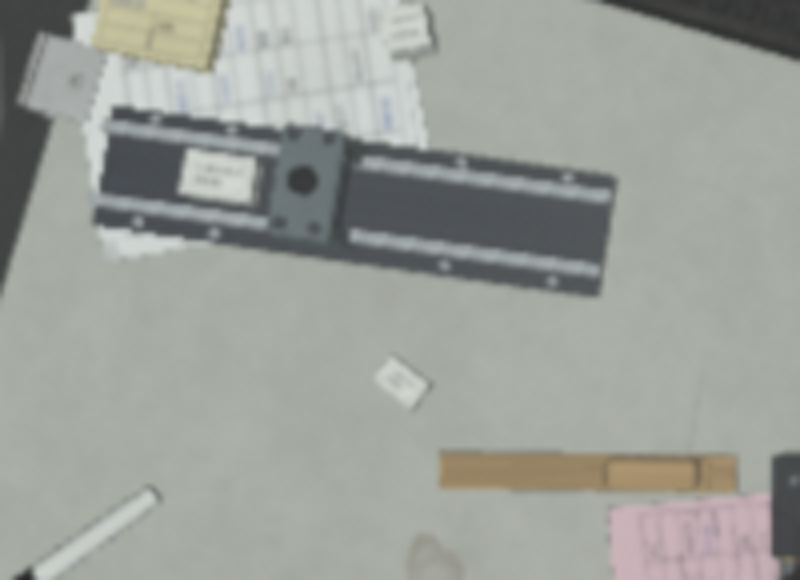

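View pics/final_side.png

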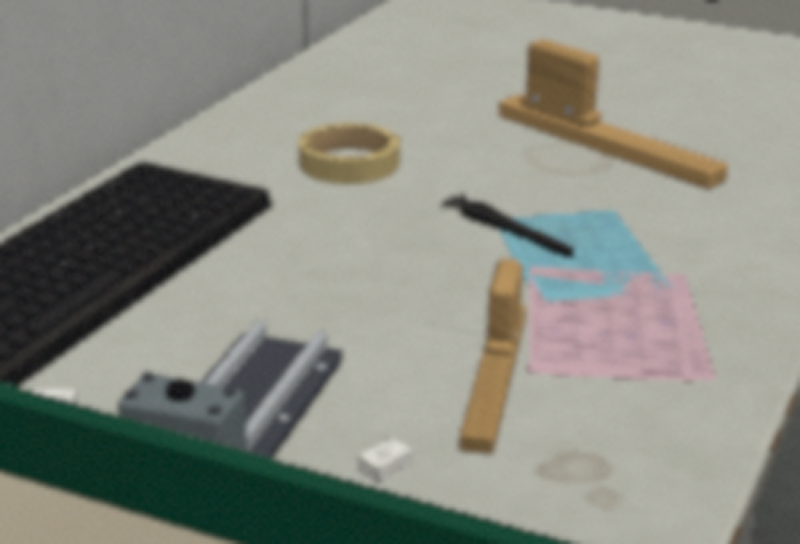

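The relay lies at crop (218,176), spanning 46 to 92 mm along the channel, so it is clear of the guard (20) and well short of the bed end (150). The stick is flat with its handle up at (590,472).

```bash
python3 -c "
from workcell import manip
print(manip.job_done())"
```

```text
the job is handed in; nothing more can be done
None
```

The job is handed in: the relay sits on the outfeed side, about 26 mm clear of the guard and 58 mm short of the bed end, and the smaller push stick is flat on the desk where it started, handle up, with about 21 s on the clock at my last check.

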